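Put four lab containers back on their own trays

TASK

The four containers have ended up on one another's trays. Stand each one upright in the middle of its own tray: the tall bottle on the large square tray, the wide jar on the round tray, the short bottle on the oblong tray and the small vial on the small square tray. The empty six-sided mat is free for setting one aside on the way; tip nothing over and leave the mortar where it stands.

Things in the scene. Friction and masses are not known exactly. Their poses are not given: they have to be found in the camera images.
- tall_bottle_center (a point): Tall white screw-cap reagent bottle, 62 mm in diameter and 120 mm high with its cap; straight body up to about 75 mm above its base, then a shoulder and a narrower neck; about 0.2 kg, the tallest of the four containers. Loose, round, stands upright on a tray floor 3 mm above the worktop; this point is at its centre, half-way up; z runs up its axis.
- jar_center (a point): Wide-mouthed white jar with a broad screw lid, 64 mm in diameter and 75 mm high, straight-sided up to about 58 mm above its base; about 0.12 kg. Loose, round, stands upright on a tray floor 3 mm above the worktop; this point is at its centre, half-way up; z runs up its axis.
- short_bottle_center (a point): Short clear screw-cap bottle with a dark cap, part filled with white salt, 48 mm in diameter and 85 mm high with its cap; straight body up to about 50 mm above its base; about 0.1 kg. Loose, round, stands upright on a tray floor 3 mm above the worktop; this point is at its centre, half-way up; z runs up its axis.
- vial_center (a point): Small screw-cap vial, 30 mm in diameter and 58 mm high with its cap, clear with a white cap, its side widening slightly from 27 mm near the base to 30 mm at 46 mm up; about 0.02 kg, the smallest of the four containers. Loose, round, stands upright on a tray floor 3 mm above the worktop; this point is at its centre, half-way up; z runs up its axis.
- large_tray: Large square tray, 130 x 130 mm; fixed to the worktop; stainless steel, floor 3 mm thick, rim 8 mm high and 3 mm wide; origin at the centre of its underside, on the worktop; z up; at the start one of the four containers stands on it (never its own)
- small_tray: Small square tray, 94 x 94 mm; fixed to the worktop; stainless steel, floor 3 mm thick, rim 8 mm high and 3 mm wide; origin at the centre of its underside, on the worktop; z up; at the start one of the four containers stands on it (never its own)
- round_tray: Round tray, 110 mm in diameter; fixed to the worktop; stainless steel, floor 3 mm thick, rim 8 mm high and 3 mm wide; origin at the centre of its underside, on the worktop; z up; at the start one of the four containers stands on it (never its own)
- oblong_tray: Oblong tray, 90 mm along its x and 140 mm along its y; fixed to the worktop; stainless steel, floor 3 mm thick, rim 8 mm high and 3 mm wide; origin at the centre of its underside, on the worktop; z up; at the start one of the four containers stands on it (never its own)
- hex_mat: Flat six-sided grey mat without a rim, 100 mm across the flats and 3 mm thick, fixed to the worktop; empty at the start, the free spot for setting one container down; origin at the centre of its underside. A tall drying rack stands on the right (y below about -0.4 m, x above 0.25 m): from that side draw the hand in towards the robot before swinging over the worktop.
- mortar: Empty white porcelain mortar (an open bowl), 73 mm in diameter and 42 mm high, loose on the worktop, not to be moved; origin at the centre of its underside. The trays, the mat and the mortar share out the same six spots, two rows of three about 185 mm apart; low glassware stands nearer the robot, and a tap beyond x = 0.73 m on the right.
Mind the look-alikes: they are no part of the job. Leave any pink look-alike of the part that bears vial_center alone.

How it is judged:
By the outcome, as a careful person would: the job done as asked, in the order asked, and still so for the second after the job is handed in, with the robot touching nothing.
It also fails if it takes over 141 s, if anything falls off the work surface, if the arm or the gripper's body presses on something with over 40 N, if the wrist force passes 120 N, or if a joint passes its speed limit or range.

ROBOT

A 7-joint arm with a two-finger parallel gripper is mounted at the origin on a cart in front of the work surface, level with it; the furniture and walls round the work are solid. World frame = base frame: x ahead of the robot, y to its left, z up, the work surface at z = 0. Lengths are in m, angles in rad, forces in N, time in s.
With the tool pointing down it reaches from about 0.4 to 0.85 m from the base axis. Payload 4.5 kg.
Tool frame: the origin (TCP) lies where the fingers leave the gripper's body, on its centre line; the fingertips stand 64 mm ahead of it and the grasp point (between the pads) lies 45 mm ahead of it; x points along the fingers, y is the direction in which the jaws open and shut, and the axes are right-handed (so a half turn about x gives the same grasp; the last joint's range is limited). The gripper opens to 88 mm and grips with 3 to 60 N. Pads are 18 mm wide; open, the fingers measure 123 mm over their backs; the gripper's body (75 mm by 187 mm) begins 45 mm behind the grasp point.
Start: joints at [1.277, 0.689, -0.195, 1.565, 0.157, 0.902, -0.215], TCP at [0.201, -0.592, 0.303] pointing down, gripper open.
Joint ranges: [-3.01, 3.01], [-0.46, 2.08], [-1.47, 1.51], [0.13, 2.56], [-1, 4.14], [0.04, 2.09], [-2.66, 2.66]. Speed limits (rad/s): [2.57, 2.57, 3.14, 3.14, 3.14, 3.14, 3.14].

INTERFACE

Orientations are given as a unit quaternion [w, x, y, z].
In Python, from station import get_state, imaging, job gives the robot as it stands. The module is installed in compiled form; this text tells all that it offers.
- The arm moves only by the shell command python3 -m handwheel 'ROWS' [FORCE]. ROWS is JSON, a list of rows, each an object with "slide": the shift along the world's x, y, z in mm, a list of three; "rotation": the turn, a rotation vector about the world's x, y, z in rad, a list of three; "hand": the finger opening in mm, from 0 to 88.1. A call has 1 to 5 rows; each row is the pose to reach, as a shift and turn from the pose measured when the call began; what a row does not reach only later rows make up. A row lasts 1/12 s, in which the tool goes at most 41.7 mm and 7.16 degrees, less where a joint would pass 70% of its speed; a pose out of reach is approached as far as the arm can. A call with a gripper value outside its range is refused whole. The fingers move at their own pace and stop on an object; FORCE is the grip in N (left out, the last holds). Time passes only in rows, so rows that repeat a pose let the fingers close. It gives the time, the measured TCP pose, the force and the opening at its end, in the units of the state.
- get_state(): the state, without advancing time (a new reading comes with each control period).
- imaging.read_camera(name): name is "scene" or "top"; returns a dict with "image" (384x512x3 uint8, red, green, blue), "intrinsics" (3x3 intrinsics, pixels), "R" (3x3) and "t" (3): a world point X has camera coordinates R X + t. Camera axes: x right, y down, z forward; pixel columns grow to the right and rows downward; lengths in m; the calibration is good to about 2 mm. A picture is of the moment at which its call begins. There is no depth.
- job.hand_in(): hands the job in, once; it reports no verdict.
The state is a dict: "t": time; "q": joint angles; "joint_velocities": joint speeds; "effort": joint torques, N m; "ee_pos": TCP position; "ee_rot": TCP orientation; "wrist_force": force on the tool from outside, world axes, zero at the start; "torque": the same for the moment, N m; "finger_gap": finger opening in m.
Only numpy, scipy, OpenCV 4.12 (cv2) and the standard library are available. Lean on these libraries where they do the work, as an engineer would, in place of code of your own. Each camera call takes 0.05 s, during which the arm holds its last target.

## Working session

There is one attempt and no reset: what is moved stays moved. The work goes in short steps, Python scripts to look and compute and a shell command to move; the robot and the scene stay as the last step left them, time stands still between calls to the robot, and variables do not carry over. Pictures are saved under pics/ and viewed, and the job is handed in when it is done.

```bash
mkdir -p pics
cat > h.py <<'E'
import numpy as np,cv2
from station import get_state,imaging,job
def cam(n):
    c=imaging.read_camera(n); return c
def save(n,f):
    c=cam(n); cv2.imwrite(f,c["image"][:,:,::-1]); np.savez(f[:-4],**{k:np.array(c[k]) for k in c}); return c
def ray(c,u,v,z):
    K=np.array(c["intrinsics"]);R=np.array(c["R"]);t=np.array(c["t"])
    d=R.T@np.linalg.solve(K,[u,v,1.]);o=-R.T@t
    return o+d*(z-o[2])/d[2]
def proj(c,X):
    p=np.array(c["R"])@np.array(X)+np.array(c["t"]);p=np.array(c["intrinsics"])@p;return p[:2]/p[2]
E
python3 - <<'E'
from h import *
s=get_state();print(s)
for n in("scene","top"):
    c=save(n,f"pics/{n}0.png");print(n,-np.array(c["R"]).T@c["t"])
    im=cv2.imread(f"pics/{n}0.png");cv2.imwrite(f"pics/{n}0b.png",cv2.resize(im,(800,600)))
E
```

```text
{'t': 0.0, 'q': array([ 1.27682898,  0.68996695, -0.19452835,  1.56632232,  0.15730479,
        0.90252866, -0.21507116]), 'joint_velocities': array([ 7.32790404e-06, -4.41347155e-04, -1.15564651e-03, -1.81533565e-04,
       -1.53925462e-03, -1.30360686e-03, -1.55702985e-03]), 'effort': array([ 6.64251093e-04, -5.27562046e+01, -1.26681548e+00, -1.53429759e+01,
       -5.26033295e-02,  6.56419405e-03,  1.79194612e-04]), 'ee_pos': array([ 0.20100659, -0.59125257,  0.30192672]), 'ee_rot': array([-0.11477897, -0.69747309, -0.11603833,  0.6977766 ]), 'wrist_force': array([-0.73022911,  0.78214043, -0.14195355]), 'torque': array([-0.03532345,  0.02702715, -0.0145034 ]), 'finger_gap': 0.08791567581787657}
scene [-0.14431024 -0.42541397  0.43397749]
top [ 0.3180907  -0.03121004  1.12030748]
```

View pics/scene0b.png

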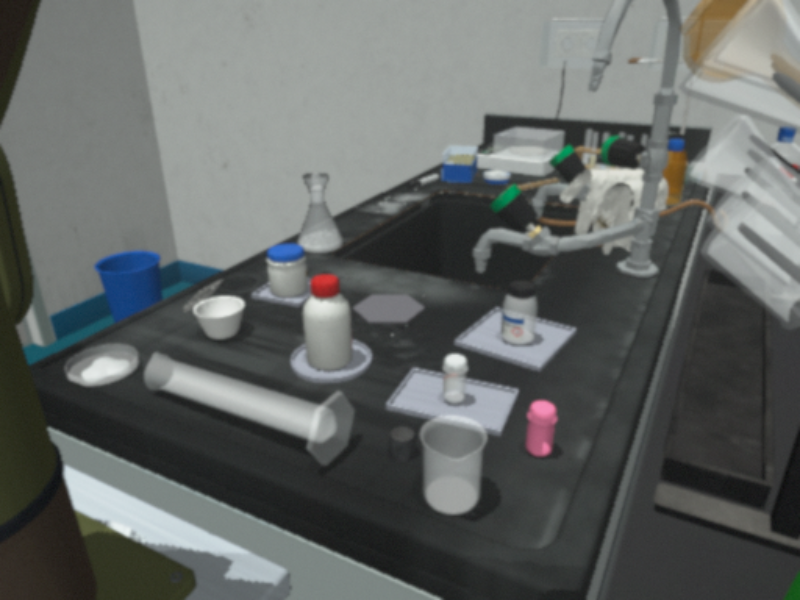

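View pics/top0b.png

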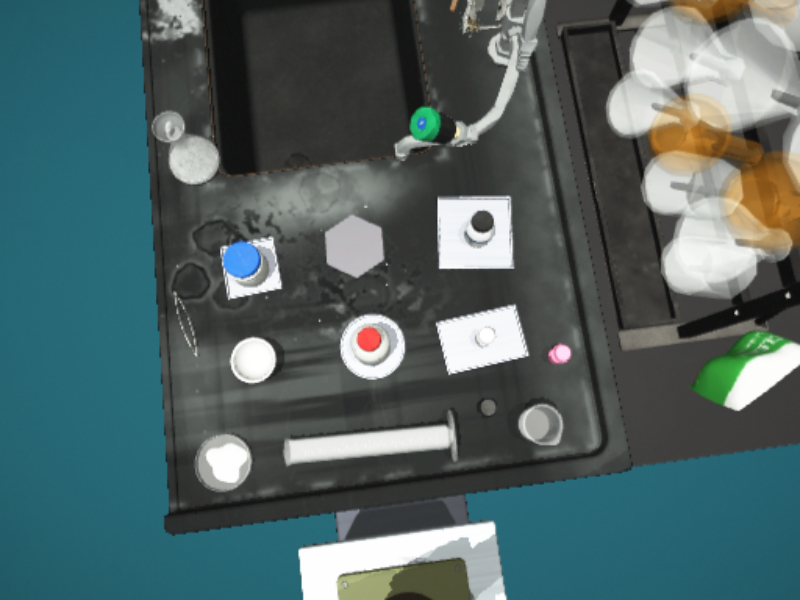

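Run:
```python
from h import *
from scipy.spatial.transform import Rotation as Ro
s=get_state();q=s['ee_rot'];print(Ro.from_quat([q[1],q[2],q[3],q[0]]).as_matrix().round(3))
c=dict(np.load("pics/top0.npz"));sc=dict(np.load("pics/scene0.npz"))
im=c["image"];hsv=cv2.cvtColor(im,cv2.COLOR_RGB2HSV)
k=512/800
def blob(m,win):
    x0,y0,x1,y1=[int(v*k) for v in win];mm=np.zeros_like(m);mm[y0:y1,x0:x1]=m[y0:y1,x0:x1]
    n,l,st,ce=cv2.connectedComponentsWithStats(mm);i=1+np.argmax(st[1:,4]);
    cn=max(cv2.findContours((l==i).astype('uint8'),cv2.RETR_EXTERNAL,cv2.CHAIN_APPROX_NONE)[0],key=cv2.contourArea);return cn,st[i,4],ce[i]
V=hsv[...,2];S=hsv[...,1]
m=((V>120)).astype('uint8')
for n,w,z in [("large",(425,185,525,280),.008),("oblong",(425,295,540,385),.008),("round",(330,305,415,388),.008),("small",(210,225,295,310),.008),("hex",(315,205,395,285),.003),("mortar",(220,330,285,390),.042)]:
    cn,a,ce=blob(m,w);P=np.array([ray(c,u,v,z)[:2] for u,v in cn[:,0]]).astype('float32')
    r=cv2.minAreaRect(P*1000);e=cv2.minEnclosingCircle(P*1000)
    print(n,a,"rect",np.round(r[0]),np.round(r[1]),round(r[2],1),"circ",np.round(e[0]),round(e[1],1))
H=hsv[...,0]
masks={"tall":(((H<8)|(H>172))&(S>130)&(V>80),(340,310,400,380),.123),
"jar":((H>100)&(H<125)&(S>130)&(V>60),(210,230,275,290),.078),
"short":(V<110,(460,205,500,245),.088),
"pink":((S>60)&(H>150),(540,335,580,370),.06),
"vial":(V>235,(468,322,502,350),.061)}
for n,(mm,w,z) in masks.items():
    cn,a,ce=blob(mm.astype('uint8'),w);P=np.array([ray(c,u,v,z)[:2] for u,v in cn[:,0]]).astype('float32')
    e=cv2.minEnclosingCircle(P*1000);print(n,a,"px",np.round(ce/k),np.round(e[0]),round(e[1],1))
t=c["image"][120:260,130:380][:,:,::-1];cv2.imwrite("pics/crop0.png",cv2.resize(t,None,fx=3.2,fy=3.2,interpolation=cv2.INTER_CUBIC))
```

```text
[[-0.001  0.322 -0.947]
 [ 0.002 -0.947 -0.322]
 [-1.    -0.002  0.   ]]
large 2036 rect [ 634. -204.] [130. 131.] 82.5 circ [ 632. -204.] 90.9
oblong 1829 rect [ 445. -187.] [ 92. 141.] 5.4 circ [ 444. -187.] 82.5
round 1390 rect [456.  -1.] [106. 109.] 82.5 circ [459.   1.] 58.4
small 1184 rect [622. 192.] [98. 95.] 4.6 circ [620. 192.] 66.0
hex 1367 rect [655.  13.] [147. 107.] 9.2 circ [658.  22.] 78.7
mortar 692 rect [455. 195.] [74. 74.] 82.5 circ [455. 195.] 38.0
tall 176 px [368. 339.] [454.   1.] 18.1
jar 432 px [241. 259.] [617. 191.] 31.1
short 154 px [482. 221.] [ 626. -206.] 18.5
pink 90 px [557. 354.] [ 399. -299.] 19.8
vial 342 px [484. 335.] [ 443. -184.] 34.7
```

View pics/crop0.png

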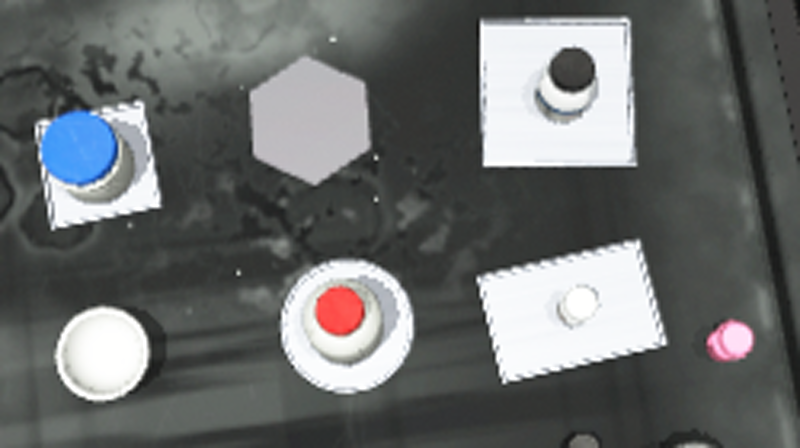

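Run:
```python
from h import *
c=dict(np.load("pics/top0.npz"))
for n,P,z in [("small",[(37,122),(142,100),(161,207),(52,229)],.006),("hex",[(308,55),(368,92),(370,157),(314,186),(251,155),(250,92)],.003),("large",[(481,18),(630,18),(637,166),(485,166)],.006),("obl",[(478,274),(640,240),(666,346),(504,382)],.006),("round",[(347,258),(414,327),(349,394),(281,327)],.006)]:
    X=np.array([ray(c,(u+.5)/3.2+130-.5,(v+.5)/3.2+120-.5,z)[:2] for u,v in P])*1000
    e=X[(np.arange(len(X))+1)%len(X)]-X
    print(n,X.mean(0).round(1),np.hypot(*e.T).round(),np.degrees(np.arctan2(e[:,1],e[:,0])).round(1))
im=dict(np.load("pics/scene0.npz"))["image"]
cv2.imwrite("pics/crop1.png",cv2.resize(im[150:330,30:390][:,:,::-1],None,fx=2.2,fy=2.2,interpolation=cv2.INTER_CUBIC))
sc=dict(np.load("pics/scene0.npz"))
# scene crosscheck of bases and tops: projected predictions px (512)
for n,X in dict(tall=(.454,.001),jar=(.617,.191),short=(.626,-.206),vial=(.443,-.184),pink=(.399,-.299)).items():
    print(n,[proj(sc,(*X,z)).round(0) for z in (.003,{'tall':.123,'jar':.078,'short':.088}.get(n,.061))])
```

```text
small [620.4 191.5] [91. 96. 93. 95.] [ -85.1 -175.7   94.2    3.3]
hex [633.9   9.1] [62. 58. 54. 60. 56. 60.] [-130.1  174.5  110.6   55.9   -5.3  -63.5]
large [ 632.8 -205.3] [129. 132. 129. 132.] [-97.5 173.1  82.5  -6.7]
obl [ 444.5 -187.7] [139.  91. 137.  92.] [ -85.6 -175.9   94.9    5.3]
round [455.7  -1.4] [81. 77. 79. 79.] [-143.5  128.4   38.3  -50.6]
tall [array([211., 230.]), array([208., 178.])]
jar [array([186., 186.]), array([183., 159.])]
short [array([331., 217.]), array([334., 182.])]
vial [array([290., 256.]), array([290., 229.])]
pink [array([342., 287.]), array([345., 258.])]
```

View pics/crop1.png

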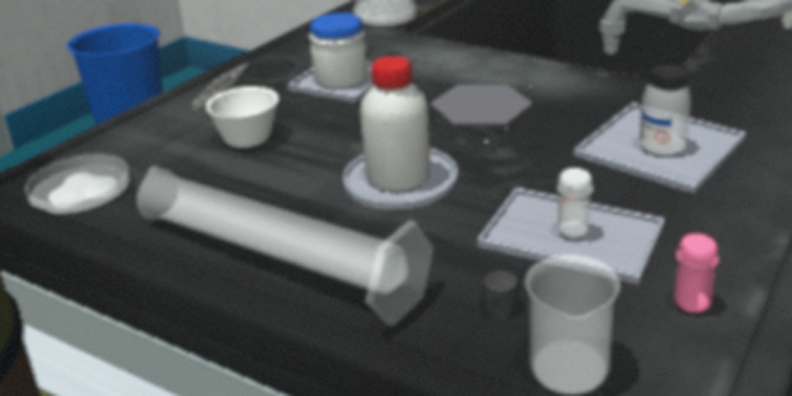

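Candidates (top picture, 800x600 px):
- Tall bottle: the red cap at (368,339), on the round tray.
- Jar: the blue lid at (241,259), on the small tray.
- Short bottle: the dark cap at (482,221), on the large tray. The dark stopper at (487,407) is not it.
- Vial: the white cap at (485,336), on the oblong tray. The pink look-alike at (560,353) stays.

The close crop confirms these choices. The vial goes to the mat first, then short → oblong, tall → large, jar → round and vial → small.

```bash
python3 -m handwheel '[{"slide":[0,40,0],"rotation":[0,0,-0.08],"hand":88},{"slide":[0,80,0],"rotation":[0,0,-0.16],"hand":88},{"slide":[0,120,0],"rotation":[0,0,-0.24],"hand":88},{"slide":[10,155,0],"rotation":[0,0,-0.328],"hand":88},{"slide":[25,190,0],"rotation":[0,0,-0.328],"hand":88}]' 20
python3 - <<'E'
from h import *
c=dict(np.load("pics/top0.npz"))
print(ray(c,580.5/3.2+129.5,303.5/3.2+119.5,.061)*1000)
E
```

```text
t: 0.52
ee_pos: [0.2243, -0.3994, 0.3018]
ee_rot: [0.003, -0.706, 0.002, 0.708]
wrist_force: [1.4, -0.2, -0.6]
finger_gap: 0.0881
[ 442.9844471  -186.99168418   61.        ]
```

```bash
python3 -m handwheel '[{"slide":[25,28,0],"rotation":[0,0,0],"hand":88},{"slide":[50,56,0],"rotation":[0,0,0],"hand":88},{"slide":[80,84,0],"rotation":[0,0,0],"hand":88},{"slide":[108,110,0],"rotation":[0,0,0],"hand":88},{"slide":[136,138,0],"rotation":[0,0,0],"hand":88}]'
python3 -m handwheel '[{"slide":[25,23,-20],"rotation":[0,0,0],"hand":80},{"slide":[50,46,-40],"rotation":[0,0,0],"hand":70},{"slide":[75,70,-70],"rotation":[0,0,0],"hand":60},{"slide":[82,75,-105],"rotation":[0,0,0],"hand":60},{"slide":[82,75,-130],"rotation":[0,0,0],"hand":60}]'
```

```text
t: 0.93
ee_pos: [0.3613, -0.26, 0.3018]
ee_rot: [0.003, -0.706, 0.002, 0.708]
wrist_force: [0.7, -1.1, -0.3]
finger_gap: 0.0881
t: 1.35
ee_pos: [0.4462, -0.1814, 0.1695]
ee_rot: [-0.002, 0.707, 0.001, -0.707]
wrist_force: [-0.4, 0.1, -0.5]
finger_gap: 0.0603
```

```bash
python3 -m handwheel '[{"slide":[-3,-5,-20],"rotation":[0,0,0],"hand":60},{"slide":[-3,-5,-30],"rotation":[0,0,0],"hand":60},{"slide":[-3,-5,-30],"rotation":[0,0,0],"hand":60}]'
python3 - <<'E'
from h import *
for n in("scene","top"):
    c=save(n,f"pics/{n}1.png")
a=cv2.imread("pics/scene1.png")[150:330,180:400];b=cv2.imread("pics/top1.png")[150:280,230:400]
cv2.imwrite("pics/c1.png",np.hstack([cv2.resize(a,(390,320)),cv2.resize(b,(400,320))]))
E
```

```text
t: 1.6
ee_pos: [0.4421, -0.186, 0.1376]
ee_rot: [0.002, -0.706, -0.002, 0.709]
wrist_force: [0.3, 0.1, 0.5]
finger_gap: 0.0598
```

View pics/c1.png

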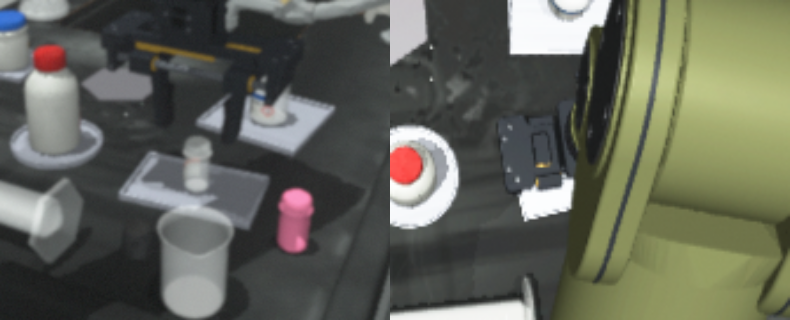

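The fingers straddle the white-capped vial at crop (197,165), and the pink one at (295,220) is clear. Next is the descent and grip.

```bash
python3 -m handwheel '[{"slide":[1,0,-25],"rotation":[0,0,0],"hand":60},{"slide":[1,0,-48],"rotation":[0,0,0],"hand":60},{"slide":[1,0,-56],"rotation":[0,0,0],"hand":60},{"slide":[1,0,-56],"rotation":[0,0,0],"hand":45},{"slide":[1,0,-56],"rotation":[0,0,0],"hand":36}]' 8
python3 -m handwheel '[{"slide":[0,0,0],"rotation":[0,0,0],"hand":15},{"slide":[0,0,0],"rotation":[0,0,0],"hand":15},{"slide":[0,0,0],"rotation":[0,0,0],"hand":15},{"slide":[0,0,0],"rotation":[0,0,0],"hand":15},{"slide":[0,0,0],"rotation":[0,0,0],"hand":15}]' 8
```

```text
t: 2.12
ee_pos: [0.4445, -0.1869, 0.0848]
ee_rot: [-0.002, 0.707, 0.001, -0.707]
wrist_force: [-0.2, 0.0, 0.1]
finger_gap: 0.0487
t: 2.53
ee_pos: [0.445, -0.1871, 0.0857]
ee_rot: [-0.002, 0.708, 0.001, -0.706]
wrist_force: [0.5, 0.0, 7.3]
finger_gap: 0.0285
```

```bash
python3 -m handwheel '[{"slide":[0,0,0],"rotation":[0,0,0],"hand":15},{"slide":[0,0,5],"rotation":[0,0,0],"hand":15},{"slide":[0,0,15],"rotation":[0,0,0],"hand":15},{"slide":[0,0,30],"rotation":[0,0,0],"hand":15},{"slide":[0,0,50],"rotation":[0,0,0],"hand":15}]' 10
python3 -m handwheel '[{"slide":[0,0,20],"rotation":[0,0,0],"hand":15},{"slide":[0,0,20],"rotation":[0,0,0],"hand":15}]' 10
python3 - <<'E'
from h import *
c=save("scene","pics/scene2.png")
a=cv2.imread("pics/scene2.png")[100:330,180:420]
cv2.imwrite("pics/c2.png",cv2.resize(a,None,fx=2.5,fy=2.5))
E
```

```text
t: 2.95
ee_pos: [0.4444, -0.1868, 0.1362]
ee_rot: [-0.002, 0.707, 0.001, -0.707]
wrist_force: [0.6, 0.2, 0.6]
finger_gap: 0.0279
t: 3.12
ee_pos: [0.4454, -0.1874, 0.1596]
ee_rot: [-0.001, 0.709, 0.0, -0.705]
wrist_force: [-0.5, 0.9, -0.6]
finger_gap: 0.0286
```

View pics/c2.png

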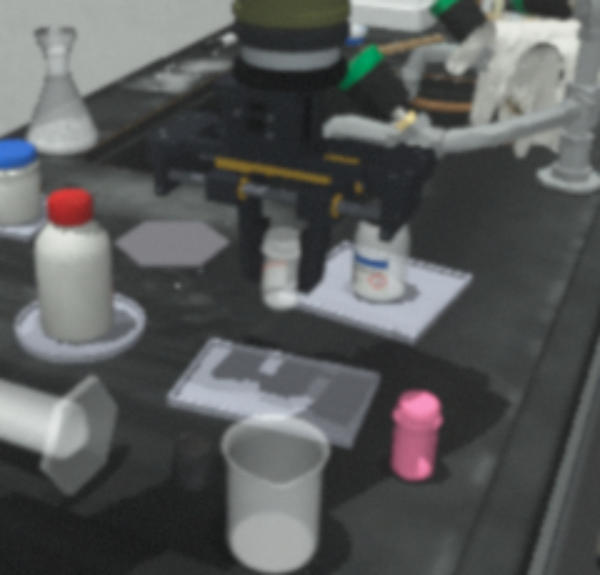

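```bash
python3 -m handwheel '[{"slide":[20,18,5],"rotation":[0,0,0],"hand":15},{"slide":[48,44,5],"rotation":[0,0,0],"hand":15},{"slide":[75,72,5],"rotation":[0,0,0],"hand":15},{"slide":[103,100,5],"rotation":[0,0,0],"hand":15},{"slide":[130,128,5],"rotation":[0,0,0],"hand":15}]'
python3 -m handwheel '[{"slide":[28,32,0],"rotation":[0,0,0],"hand":15},{"slide":[48,56,0],"rotation":[0,0,0],"hand":15},{"slide":[59,68,0],"rotation":[0,0,0],"hand":15},{"slide":[59,68,0],"rotation":[0,0,0],"hand":15},{"slide":[59,68,-10],"rotation":[0,0,0],"hand":15}]'
```

```text
t: 3.58
ee_pos: [0.5759, -0.0577, 0.1626]
ee_rot: [-0.002, 0.708, 0.0, -0.706]
wrist_force: [0.8, -0.6, -0.5]
finger_gap: 0.0281
t: 4.0
ee_pos: [0.6356, 0.0111, 0.1529]
ee_rot: [-0.001, 0.709, 0.001, -0.705]
wrist_force: [-0.1, -1.2, -0.5]
finger_gap: 0.0283
```

```bash
python3 -m handwheel '[{"slide":[-1,-1,-20],"rotation":[0,0,0],"hand":15},{"slide":[-1,-1,-40],"rotation":[0,0,0],"hand":15},{"slide":[-1,-1,-55],"rotation":[0,0,0],"hand":15},{"slide":[-1,-1,-62],"rotation":[0,0,0],"hand":15},{"slide":[-1,-1,-64],"rotation":[0,0,0],"hand":15}]'
python3 -m handwheel '[{"slide":[0,0,-1],"rotation":[0,0,0],"hand":15},{"slide":[0,0,-2],"rotation":[0,0,0],"hand":15},{"slide":[0,0,-3],"rotation":[0,0,0],"hand":15}]'
```

```text
t: 4.42
ee_pos: [0.6328, 0.0087, 0.0869]
ee_rot: [-0.001, 0.707, 0.0, -0.707]
wrist_force: [0.5, 0.4, -0.3]
finger_gap: 0.0286
t: 4.67
ee_pos: [0.6336, 0.0084, 0.0856]
ee_rot: [-0.001, 0.708, -0.0, -0.706]
wrist_force: [-1.6, -0.6, 10.4]
finger_gap: 0.0282
```

Contact at the same height as the pick (z 0.0856), so it is seated. I release it and rise.

```bash
python3 -m handwheel '[{"slide":[0,0,1],"rotation":[0,0,0],"hand":29},{"slide":[0,0,1],"rotation":[0,0,0],"hand":32},{"slide":[0,0,1],"rotation":[0,0,0],"hand":40},{"slide":[0,0,1],"rotation":[0,0,0],"hand":55},{"slide":[0,0,1],"rotation":[0,0,0],"hand":60}]'
python3 -m handwheel '[{"slide":[0,0,15],"rotation":[0,0,0],"hand":65},{"slide":[0,0,40],"rotation":[0,0,0],"hand":70},{"slide":[0,0,70],"rotation":[0,0,0],"hand":70},{"slide":[0,0,85],"rotation":[0,0,0],"hand":70},{"slide":[0,0,85],"rotation":[0,0,0],"hand":70}]'
```

```text
t: 5.08
ee_pos: [0.6336, 0.0083, 0.0867]
ee_rot: [-0.001, 0.708, -0.0, -0.706]
wrist_force: [0.2, -0.3, 0.0]
finger_gap: 0.0498
t: 5.5
ee_pos: [0.636, 0.0082, 0.1765]
ee_rot: [-0.002, 0.711, -0.0, -0.703]
wrist_force: [-0.2, 0.3, -0.4]
finger_gap: 0.0699
```

```bash
python3 -m handwheel '[{"slide":[0,-25,0],"rotation":[0,0,0],"hand":75},{"slide":[-2,-65,0],"rotation":[0,0,0],"hand":80},{"slide":[-5,-105,0],"rotation":[0,0,0],"hand":80},{"slide":[-8,-145,0],"rotation":[0,0,0],"hand":80},{"slide":[-10,-185,0],"rotation":[0,0,0],"hand":80}]'
python3 -m handwheel '[{"slide":[0,-20,0],"rotation":[0,0,0],"hand":80},{"slide":[0,-28,-10],"rotation":[0,0,0],"hand":80},{"slide":[0,-28,-20],"rotation":[0,0,0],"hand":80},{"slide":[0,-28,-20],"rotation":[0,0,0],"hand":80}]'
python3 - <<'E'
from h import *
print(get_state()['ee_pos'])
for n in("scene","top"):
    c=save(n,f"pics/{n}3.png")
a=cv2.imread("pics/scene3.png")[110:290,180:400];b=cv2.imread("pics/top3.png")[100:230,190:360]
cv2.imwrite("pics/c3.png",np.hstack([cv2.resize(a,(390,320)),cv2.resize(b,(400,320))]))
E
```

```text
t: 5.92
ee_pos: [0.6251, -0.1784, 0.1763]
ee_rot: [-0.001, 0.711, 0.0, -0.704]
wrist_force: [0.7, 0.0, 0.2]
finger_gap: 0.08
t: 6.25
ee_pos: [0.6237, -0.2037, 0.1532]
ee_rot: [-0.002, 0.709, 0.002, -0.705]
wrist_force: [-0.5, 1.4, -0.5]
finger_gap: 0.0801
[ 0.62371904 -0.20368496  0.15319361]
```

View pics/c3.png

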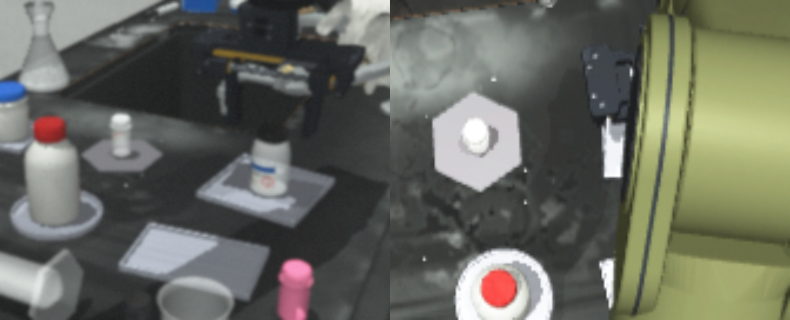

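The vial stands on the mat at crop (120,135), and the fingers straddle the short bottle at (270,165). Down onto it.

```bash
python3 -m handwheel '[{"slide":[2,-2,-20],"rotation":[0,0,0],"hand":80},{"slide":[2,-2,-40],"rotation":[0,0,0],"hand":80},{"slide":[2,-2,-52],"rotation":[0,0,0],"hand":80},{"slide":[2,-2,-59],"rotation":[0,0,0],"hand":80},{"slide":[2,-2,-59],"rotation":[0,0,0],"hand":60}]' 15
python3 -m handwheel '[{"slide":[0,0,0],"rotation":[0,0,0],"hand":50},{"slide":[0,0,0],"rotation":[0,0,0],"hand":35},{"slide":[0,0,0],"rotation":[0,0,0],"hand":35},{"slide":[0,0,0],"rotation":[0,0,0],"hand":35},{"slide":[0,0,0],"rotation":[0,0,0],"hand":35}]'
```

```text
t: 6.77
ee_pos: [0.6266, -0.2026, 0.0944]
ee_rot: [-0.001, 0.709, 0.004, -0.705]
wrist_force: [-0.8, -0.2, -0.1]
finger_gap: 0.0754
t: 7.18
ee_pos: [0.627, -0.2031, 0.0953]
ee_rot: [-0.001, 0.709, 0.004, -0.705]
wrist_force: [-0.6, 0.3, 2.0]
finger_gap: 0.0474
```

```bash
python3 -m handwheel '[{"slide":[0,0,4],"rotation":[0,0,0],"hand":35},{"slide":[0,0,15],"rotation":[0,0,0],"hand":35},{"slide":[0,0,35],"rotation":[0,0,0],"hand":35},{"slide":[0,0,50],"rotation":[0,0,0],"hand":35},{"slide":[-15,0,55],"rotation":[0,0,0],"hand":35}]' 15
python3 -m handwheel '[{"slide":[-35,3,2],"rotation":[0,0,0],"hand":35},{"slide":[-70,6,2],"rotation":[0,0,0],"hand":35},{"slide":[-105,9,2],"rotation":[0,0,0],"hand":35},{"slide":[-135,12,2],"rotation":[0,0,0],"hand":35},{"slide":[-155,14,2],"rotation":[0,0,0],"hand":35}]'
```

```text
t: 7.6
ee_pos: [0.6162, -0.2029, 0.1539]
ee_rot: [0.0, 0.713, 0.004, -0.701]
wrist_force: [0.6, -0.2, 0.0]
finger_gap: 0.047
t: 8.02
ee_pos: [0.4576, -0.1888, 0.157]
ee_rot: [-0.0, 0.712, 0.003, -0.702]
wrist_force: [-0.7, 0.1, -0.5]
finger_gap: 0.047
```

```bash
python3 -m handwheel '[{"slide":[-13,2,-15],"rotation":[0,0.014,0],"hand":35},{"slide":[-13,2,-35],"rotation":[0,0.014,0],"hand":35},{"slide":[-13,2,-50],"rotation":[0,0.014,0],"hand":35},{"slide":[-13,2,-57],"rotation":[0,0.014,0],"hand":35},{"slide":[-13,2,-57],"rotation":[0,0.014,0],"hand":35}]'
```

```text
t: 8.43
ee_pos: [0.4446, -0.1866, 0.0994]
ee_rot: [0.001, -0.706, -0.003, 0.708]
wrist_force: [-0.4, 0.7, 0.1]
finger_gap: 0.047
```

```bash
python3 -m handwheel '[{"slide":[0,-1,-2],"rotation":[0,0,0],"hand":35},{"slide":[0,-1,-3],"rotation":[0,0,0],"hand":35},{"slide":[0,-1,-4],"rotation":[0,0,0],"hand":35},{"slide":[0,-1,-5],"rotation":[0,0,0],"hand":35}]'
```

```text
t: 8.77
ee_pos: [0.4448, -0.1879, 0.0951]
ee_rot: [0.0, -0.707, -0.003, 0.707]
wrist_force: [-2.2, 0.4, 17.2]
finger_gap: 0.0469
```

Seated. Release and rise.

```bash
python3 -m handwheel '[{"slide":[0,0,1],"rotation":[0,0,0],"hand":48},{"slide":[0,0,1],"rotation":[0,0,0],"hand":52},{"slide":[0,0,1],"rotation":[0,0,0],"hand":65},{"slide":[0,0,1],"rotation":[0,0,0],"hand":80},{"slide":[0,0,1],"rotation":[0,0,0],"hand":80}]'
python3 -m handwheel '[{"slide":[0,0,15],"rotation":[0,0,0],"hand":80},{"slide":[0,0,45],"rotation":[0,0,0],"hand":70},{"slide":[0,0,80],"rotation":[0,0,0],"hand":70},{"slide":[0,0,110],"rotation":[0,0,0],"hand":70},{"slide":[0,0,120],"rotation":[0,0,0],"hand":70}]'
```

```text
t: 9.18
ee_pos: [0.4449, -0.1878, 0.0961]
ee_rot: [0.0, -0.707, -0.003, 0.707]
wrist_force: [-0.2, 0.5, -0.3]
finger_gap: 0.0697
t: 9.6
ee_pos: [0.4459, -0.1884, 0.2196]
ee_rot: [0.0, 0.709, 0.002, -0.706]
wrist_force: [-0.2, 0.1, 0.9]
finger_gap: 0.0698
```

```bash
python3 -m handwheel '[{"slide":[0,25,0],"rotation":[0,0,0],"hand":65},{"slide":[2,65,0],"rotation":[0,0,0],"hand":60},{"slide":[4,105,0],"rotation":[0,0,0],"hand":60},{"slide":[6,145,0],"rotation":[0,0,0],"hand":60},{"slide":[8,178,0],"rotation":[0,0,0],"hand":60}]'
python3 -m handwheel '[{"slide":[0,8,0],"rotation":[0,0,0],"hand":60},{"slide":[0,8,-5],"rotation":[0,0,0],"hand":60},{"slide":[0,8,-10],"rotation":[0,0,0],"hand":60},{"slide":[0,8,-10],"rotation":[0,0,0],"hand":60}]'
python3 - <<'E'
from h import *
print(get_state()['ee_pos'])
for n in("scene","top"):
    c=save(n,f"pics/{n}4.png")
a=cv2.imread("pics/scene4.png")[90:280,130:360];b=cv2.imread("pics/top4.png")[120:250,180:350]
cv2.imwrite("pics/c4.png",np.hstack([cv2.resize(a,(390,320)),cv2.resize(b,(400,320))]))
E
```

```text
t: 10.02
ee_pos: [0.4536, -0.0076, 0.2197]
ee_rot: [0.0, 0.709, 0.003, -0.706]
wrist_force: [0.3, -0.1, 0.9]
finger_gap: 0.0599
t: 10.35
ee_pos: [0.453, -0.0017, 0.2087]
ee_rot: [-0.0, 0.708, 0.002, -0.706]
wrist_force: [0.4, -0.1, -0.8]
finger_gap: 0.0599
[ 0.45295814 -0.00165169  0.20874597]
```

View pics/c4.png

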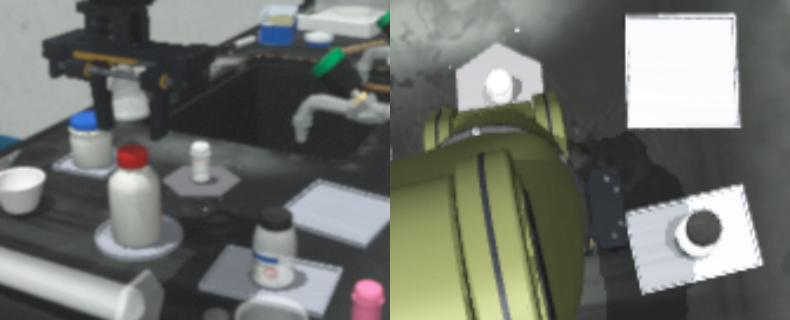

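The tall bottle's red cap is centred under the open fingers at crop (132,158), and the short bottle is upright on the oblong tray. I'll grip the cap.

```bash
python3 -m handwheel '[{"slide":[1,2,-20],"rotation":[0,0,0],"hand":60},{"slide":[1,2,-38],"rotation":[0,0,0],"hand":60},{"slide":[1,2,-46],"rotation":[0,0,0],"hand":60},{"slide":[1,2,-51],"rotation":[0,0,0],"hand":55},{"slide":[1,2,-51],"rotation":[0,0,0],"hand":45}]' 30
python3 -m handwheel '[{"slide":[0,0,0],"rotation":[0,0,0],"hand":38},{"slide":[0,0,0],"rotation":[0,0,0],"hand":20},{"slide":[0,0,0],"rotation":[0,0,0],"hand":20},{"slide":[0,0,0],"rotation":[0,0,0],"hand":20},{"slide":[0,0,0],"rotation":[0,0,0],"hand":20}]' 30
python3 -m handwheel '[{"slide":[0,0,0],"rotation":[0,0,0],"hand":20},{"slide":[0,0,0],"rotation":[0,0,0],"hand":20},{"slide":[0,0,6],"rotation":[0,0,0],"hand":20},{"slide":[0,0,20],"rotation":[0,0,0],"hand":20},{"slide":[0,0,20],"rotation":[0,0,0],"hand":20}]' 30
python3 - <<'E'
from h import *
c=save("scene",f"pics/scene5.png")
a=cv2.imread("pics/scene5.png")[90:280,130:360]
cv2.imwrite("pics/c5.png",cv2.resize(a,None,fx=2.5,fy=2.5))
E
```

```text
t: 10.87
ee_pos: [0.4539, -0.0007, 0.1577]
ee_rot: [-0.001, 0.708, 0.001, -0.707]
wrist_force: [-0.3, 0.6, 0.0]
finger_gap: 0.0504
t: 11.28
ee_pos: [0.454, -0.0007, 0.158]
ee_rot: [-0.001, 0.708, 0.001, -0.706]
wrist_force: [0.5, 0.3, -2.0]
finger_gap: 0.0454
t: 11.7
ee_pos: [0.4546, -0.0007, 0.1796]
ee_rot: [-0.001, 0.709, 0.001, -0.706]
wrist_force: [0.3, 0.0, -2.3]
finger_gap: 0.0457
```

View pics/c5.png

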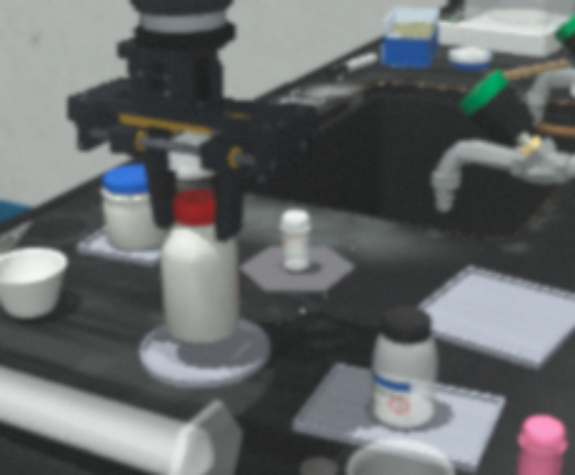

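It is lifting, but the 46 mm gap means the fingertips hold the shoulder, not the 36 mm cap. I set it back down and regrip higher.

```bash
python3 -m handwheel '[{"slide":[0,0,-10],"rotation":[0,0,0],"hand":20},{"slide":[0,0,-17],"rotation":[0,0,0],"hand":20},{"slide":[0,0,-20],"rotation":[0,0,0],"hand":20},{"slide":[0,0,-22],"rotation":[0,0,0],"hand":20},{"slide":[0,0,-23],"rotation":[0,0,0],"hand":20}]' 30
```

```text
t: 12.17
ee_pos: [0.455, -0.0003, 0.157]
ee_rot: [-0.001, 0.709, 0.001, -0.705]
wrist_force: [-3.4, 1.1, 31.7]
finger_gap: 0.0454
```

```bash
python3 -m handwheel '[{"slide":[0,0,1],"rotation":[0,0,0],"hand":47},{"slide":[0,0,1],"rotation":[0,0,0],"hand":52},{"slide":[0,0,5],"rotation":[0,0,0],"hand":55},{"slide":[0,0,11],"rotation":[0,0,0],"hand":55},{"slide":[0,0,11],"rotation":[0,0,0],"hand":45}]' 30
python3 -m handwheel '[{"slide":[0,0,0],"rotation":[0,0,0],"hand":38},{"slide":[0,0,0],"rotation":[0,0,0],"hand":20},{"slide":[0,0,0],"rotation":[0,0,0],"hand":20},{"slide":[0,0,0],"rotation":[0,0,0],"hand":20},{"slide":[0,0,0],"rotation":[0,0,0],"hand":20}]' 30
```

```text
t: 12.58
ee_pos: [0.4553, -0.0003, 0.1687]
ee_rot: [-0.001, 0.71, 0.001, -0.705]
wrist_force: [-0.1, -0.8, 0.1]
finger_gap: 0.0501
t: 13.0
ee_pos: [0.4554, 0.0001, 0.1687]
ee_rot: [-0.001, 0.71, 0.002, -0.705]
wrist_force: [0.4, 1.9, 3.0]
finger_gap: 0.0313
```

```bash
python3 -m handwheel '[{"slide":[0,0,0],"rotation":[0,0,0],"hand":15},{"slide":[0,0,0],"rotation":[0,0,0],"hand":15},{"slide":[0,0,6],"rotation":[0,0,0],"hand":15},{"slide":[0,0,20],"rotation":[0,0,0],"hand":15},{"slide":[0,0,40],"rotation":[0,0,0],"hand":15}]' 30
python3 - <<'E'
from h import *
c=save("scene",f"pics/scene6.png")
a=cv2.imread("pics/scene6.png")[60:280,130:360]
cv2.imwrite("pics/c6.png",cv2.resize(a,None,fx=2.5,fy=2.5))
E
```

```text
t: 13.42
ee_pos: [0.4542, -0.0004, 0.2082]
ee_rot: [-0.001, 0.708, 0.001, -0.706]
wrist_force: [0.4, -0.0, -1.5]
finger_gap: 0.0311
```

View pics/c6.png

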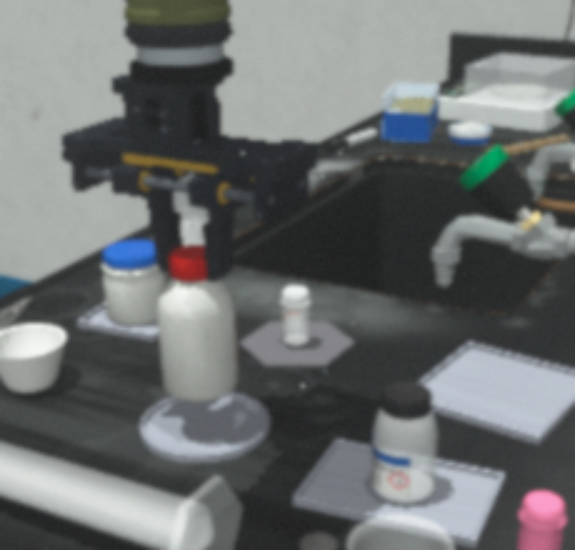

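Now the cap is gripped and the bottle hangs upright. Straight diagonal to the large tray.

```bash
python3 -m handwheel '[{"slide":[8,-9,5],"rotation":[0,0,0],"hand":15},{"slide":[25,-28,10],"rotation":[0,0,0],"hand":15},{"slide":[45,-50,10],"rotation":[0,0,0],"hand":15},{"slide":[65,-73,10],"rotation":[0,0,0],"hand":15},{"slide":[85,-96,10],"rotation":[0,0,0],"hand":15}]' 30
python3 -m handwheel '[{"slide":[20,-22,0],"rotation":[0,0,0],"hand":15},{"slide":[40,-45,0],"rotation":[0,0,0],"hand":15},{"slide":[60,-68,0],"rotation":[0,0,0],"hand":15},{"slide":[78,-90,0],"rotation":[0,0,0],"hand":15},{"slide":[87,-101,0],"rotation":[0,0,0],"hand":15}]' 30
```

```text
t: 13.88
ee_pos: [0.541, -0.0979, 0.2217]
ee_rot: [-0.001, 0.71, 0.001, -0.704]
wrist_force: [0.6, -0.1, -2.1]
finger_gap: 0.0304
t: 14.3
ee_pos: [0.6289, -0.2033, 0.2212]
ee_rot: [-0.002, 0.71, -0.002, -0.704]
wrist_force: [0.2, -0.9, -1.8]
finger_gap: 0.0297
```

```bash
python3 -m handwheel '[{"slide":[4,-2,0],"rotation":[0,0.008,0],"hand":15},{"slide":[4,-2,0],"rotation":[0,0.008,0],"hand":15}]' 40
python3 - <<'E'
from h import *
c=save("scene",f"pics/scene7.png")
a=cv2.imread("pics/scene7.png")[60:280,230:420]
cv2.imwrite("pics/c7.png",cv2.resize(a,None,fx=2.7,fy=2.7))
E
```

```text
t: 14.47
ee_pos: [0.6329, -0.208, 0.2202]
ee_rot: [-0.002, 0.707, -0.003, -0.707]
wrist_force: [0.2, -0.1, -2.8]
finger_gap: 0.0297
```

View pics/c7.png

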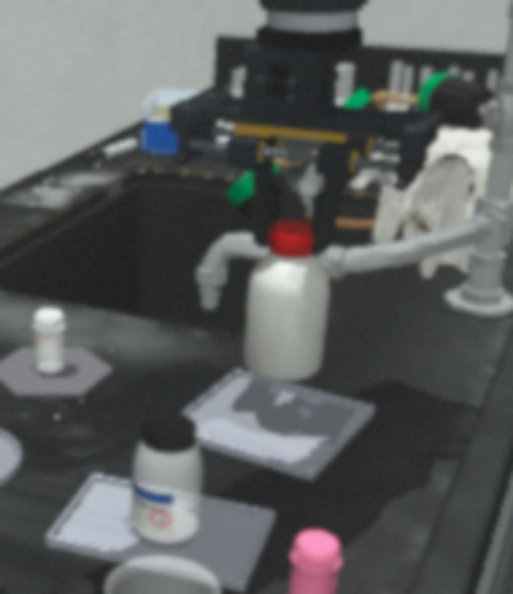

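It has slipped a few millimetres in the fingers, so I tighten the grip and set it down promptly.

```bash
python3 -m handwheel '[{"slide":[0,2,-10],"rotation":[0,0,0],"hand":15},{"slide":[0,2,-22],"rotation":[0,0,0],"hand":15},{"slide":[0,2,-31],"rotation":[0,0,0],"hand":15},{"slide":[0,2,-36],"rotation":[0,0,0],"hand":15},{"slide":[0,2,-39],"rotation":[0,0,0],"hand":15}]' 58
python3 - <<'E'
from h import *
c=save("scene",f"pics/scene8.png")
a=cv2.imread("pics/scene8.png")[60:280,230:420]
cv2.imwrite("pics/c8.png",cv2.resize(a,None,fx=2.7,fy=2.7))
E
```

```text
t: 14.93
ee_pos: [0.6314, -0.2036, 0.1795]
ee_rot: [0.002, -0.706, 0.002, 0.708]
wrist_force: [-0.4, -0.1, -2.0]
finger_gap: 0.0287
```

View pics/c8.png

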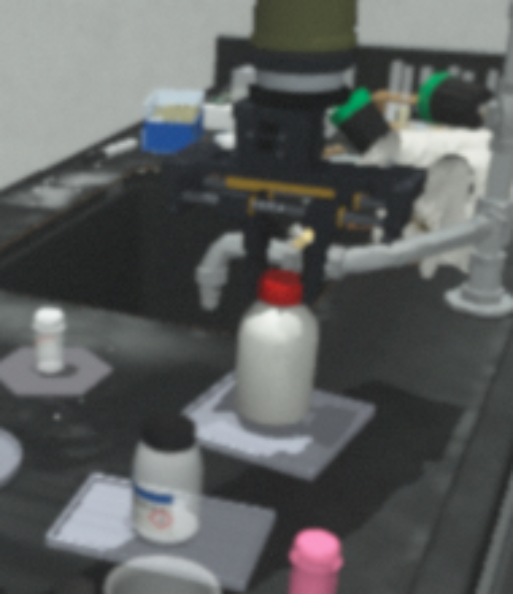

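```bash
python3 -m handwheel '[{"slide":[0,-1,-2],"rotation":[0,0,0],"hand":15},{"slide":[0,-1,-4],"rotation":[0,0,0],"hand":15},{"slide":[0,-1,-5],"rotation":[0,0,0],"hand":15}]' 58
```

```text
t: 15.23
ee_pos: [0.6315, -0.2049, 0.1745]
ee_rot: [0.002, -0.706, 0.002, 0.708]
wrist_force: [-0.5, 0.6, -2.3]
finger_gap: 0.0292
```

```bash
python3 -m handwheel '[{"slide":[1,0,-1],"rotation":[0,0,0],"hand":15},{"slide":[1,0,-2],"rotation":[0,0,0],"hand":15},{"slide":[1,0,-3],"rotation":[0,0,0],"hand":15}]' 58
```

```text
t: 15.48
ee_pos: [0.6328, -0.205, 0.1717]
ee_rot: [0.002, -0.706, 0.002, 0.708]
wrist_force: [-0.3, 0.7, -2.5]
finger_gap: 0.0288
```

```bash
python3 -m handwheel '[{"slide":[0,0,-1],"rotation":[0,0,0],"hand":15},{"slide":[0,0,-2],"rotation":[0,0,0],"hand":15},{"slide":[0,0,-3],"rotation":[0,0,0],"hand":15}]' 58
```

```text
t: 15.73
ee_pos: [0.6339, -0.2048, 0.1697]
ee_rot: [-0.002, 0.707, -0.002, -0.707]
wrist_force: [1.0, 2.4, 7.6]
finger_gap: 0.0288
```

Floor contact. Release and rise well clear of the cap.

```bash
python3 -m handwheel '[{"slide":[0,0,0],"rotation":[0,0,0],"hand":30},{"slide":[0,0,0],"rotation":[0,0,0],"hand":34},{"slide":[0,0,0],"rotation":[0,0,0],"hand":45},{"slide":[0,0,0],"rotation":[0,0,0],"hand":55},{"slide":[0,0,3],"rotation":[0,0,0],"hand":60}]' 15
python3 -m handwheel '[{"slide":[0,0,15],"rotation":[0,0,0],"hand":65},{"slide":[0,0,35],"rotation":[0,0,0],"hand":80},{"slide":[0,0,50],"rotation":[0,0,0],"hand":88},{"slide":[-5,20,50],"rotation":[0,0,0],"hand":88},{"slide":[-10,55,50],"rotation":[0,0,0],"hand":88}]'
```

```text
t: 16.15
ee_pos: [0.6333, -0.2049, 0.1721]
ee_rot: [0.002, -0.707, 0.002, 0.707]
wrist_force: [-0.3, -0.3, -0.2]
finger_gap: 0.0521
t: 16.57
ee_pos: [0.6234, -0.1556, 0.2238]
ee_rot: [-0.003, 0.708, -0.007, -0.706]
wrist_force: [0.5, -0.4, -0.8]
finger_gap: 0.0852
```

```bash
python3 -m handwheel '[{"slide":[0,40,0],"rotation":[0,0,0],"hand":88},{"slide":[0,80,0],"rotation":[0,0,0],"hand":88},{"slide":[0,120,0],"rotation":[0,0,0],"hand":88},{"slide":[-2,160,0],"rotation":[0,0,0],"hand":88},{"slide":[-3,200,0],"rotation":[0,0,0],"hand":88}]'
python3 -m handwheel '[{"slide":[0,40,0],"rotation":[0,0,0],"hand":88},{"slide":[0,80,-15],"rotation":[0,0,0],"hand":88},{"slide":[0,115,-30],"rotation":[0,0,0],"hand":88},{"slide":[-2,140,-50],"rotation":[0,0,0],"hand":88},{"slide":[-3,148,-60],"rotation":[0,0,0],"hand":88}]'
```

```text
t: 16.98
ee_pos: [0.62, 0.0461, 0.224]
ee_rot: [-0.003, 0.708, -0.007, -0.706]
wrist_force: [0.6, 0.1, -0.3]
finger_gap: 0.0878
t: 17.4
ee_pos: [0.6148, 0.201, 0.1621]
ee_rot: [0.002, -0.707, 0.003, 0.707]
wrist_force: [-0.6, -0.8, 0.0]
finger_gap: 0.088
```

```bash
python3 -m handwheel '[{"slide":[2,-10,0],"rotation":[0,0,0],"hand":88},{"slide":[2,-10,0],"rotation":[0,0,0],"hand":88},{"slide":[2,-10,0],"rotation":[0,0,0],"hand":88}]'
python3 - <<'E'
from h import *
for n in("scene","top"):
    c=save(n,f"pics/{n}9.png")
a=cv2.imread("pics/scene9.png")[90:260,110:340];b=cv2.imread("pics/top9.png")[110:260,130:350]
cv2.imwrite("pics/c9.png",np.hstack([cv2.resize(a,(395,300)),cv2.resize(b,(400,300))]))
E
```

```text
t: 17.65
ee_pos: [0.618, 0.187, 0.1629]
ee_rot: [-0.002, 0.708, -0.005, -0.707]
wrist_force: [-0.5, 0.3, -0.0]
finger_gap: 0.0884
```

View pics/c9.png

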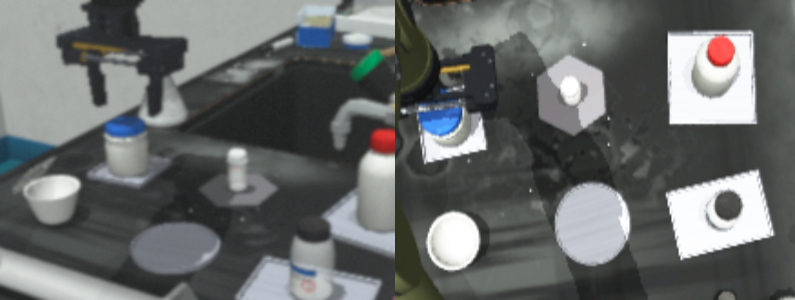

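The tall bottle stands on the large tray. The jar sits between the open fingers at crop (127,145), so I descend.

```bash
python3 -m handwheel '[{"slide":[-1,4,-5],"rotation":[0,0,0],"hand":88},{"slide":[-1,4,-25],"rotation":[0,0,0],"hand":88},{"slide":[-1,4,-48],"rotation":[0,0,0],"hand":88},{"slide":[-1,4,-66],"rotation":[0,0,0],"hand":88},{"slide":[-1,4,-75],"rotation":[0,0,0],"hand":88}]' 20
python3 -m handwheel '[{"slide":[0,0,0],"rotation":[0,0,0],"hand":75},{"slide":[0,0,0],"rotation":[0,0,0],"hand":60},{"slide":[0,0,0],"rotation":[0,0,0],"hand":50},{"slide":[0,0,0],"rotation":[0,0,0],"hand":50},{"slide":[0,0,0],"rotation":[0,0,0],"hand":50}]' 20
```

```text
t: 18.17
ee_pos: [0.6163, 0.1908, 0.0865]
ee_rot: [0.003, -0.707, 0.006, 0.707]
wrist_force: [0.2, -0.4, -0.1]
finger_gap: 0.0885
t: 18.58
ee_pos: [0.6172, 0.1911, 0.0878]
ee_rot: [-0.003, 0.708, -0.005, -0.706]
wrist_force: [0.3, 0.4, 1.7]
finger_gap: 0.0632
```

```bash
python3 -m handwheel '[{"slide":[0,0,5],"rotation":[0,0,0],"hand":50},{"slide":[0,0,18],"rotation":[0,0,0],"hand":50},{"slide":[0,0,38],"rotation":[0,0,0],"hand":50},{"slide":[0,0,55],"rotation":[0,0,0],"hand":50},{"slide":[-10,-10,60],"rotation":[0,0,0],"hand":50}]' 20
python3 - <<'E'
from h import *
c=dict(np.load("pics/top9.npz"));im=c["image"];V=cv2.cvtColor(im,cv2.COLOR_RGB2HSV)[...,2]
m=np.zeros_like(V);m[200:250,212:262]=(V[200:250,212:262]>110)
cn=max(cv2.findContours(m,cv2.RETR_EXTERNAL,cv2.CHAIN_APPROX_NONE)[0],key=cv2.contourArea)
P=(np.array([ray(c,u,v,.008)[:2] for u,v in cn[:,0]])*1000).astype('float32')
print(cv2.fitEllipse(P),cv2.minEnclosingCircle(P))
E
```

```text
t: 19.0
ee_pos: [0.6104, 0.184, 0.152]
ee_rot: [-0.004, 0.711, -0.003, -0.703]
wrist_force: [1.3, 0.2, -1.2]
finger_gap: 0.0638
((456.35101318359375, -1.3224157094955444), (108.15966033935547, 109.279296875), 5.675342082977295) ((456.5956726074219, -1.4059067964553833), 56.198768615722656)
```

```bash
python3 -m handwheel '[{"slide":[-15,-18,0],"rotation":[0,0,0],"hand":50},{"slide":[-35,-43,0],"rotation":[0,0,0],"hand":50},{"slide":[-58,-70,0],"rotation":[0,0,0],"hand":50},{"slide":[-81,-97,0],"rotation":[0,0,0],"hand":50},{"slide":[-104,-125,0],"rotation":[0,0,0],"hand":50}]' 20
python3 -m handwheel '[{"slide":[-22,-26,0],"rotation":[0,0.008,0],"hand":50},{"slide":[-41,-50,0],"rotation":[0,0.008,0],"hand":50},{"slide":[-50,-59,-10],"rotation":[0,0.008,0],"hand":50},{"slide":[-50,-59,-20],"rotation":[0,0.008,0],"hand":50},{"slide":[-50,-59,-25],"rotation":[0,0.008,0],"hand":50}]' 20
```

```text
t: 19.42
ee_pos: [0.5057, 0.0582, 0.1534]
ee_rot: [-0.004, 0.712, -0.003, -0.703]
wrist_force: [0.9, -0.8, -1.1]
finger_gap: 0.0631
t: 19.83
ee_pos: [0.4556, -0.0019, 0.1289]
ee_rot: [-0.004, 0.709, -0.003, -0.705]
wrist_force: [0.6, -0.0, -1.0]
finger_gap: 0.0633
```

```bash
python3 -m handwheel '[{"slide":[1,1,-12],"rotation":[0,0.005,0],"hand":50},{"slide":[1,1,-26],"rotation":[0,0.005,0],"hand":50},{"slide":[1,1,-34],"rotation":[0,0.005,0],"hand":50},{"slide":[1,1,-38],"rotation":[0,0.005,0],"hand":50},{"slide":[1,1,-39],"rotation":[0,0.005,0],"hand":50}]' 20
python3 -m handwheel '[{"slide":[0,0,-1],"rotation":[0,0,0],"hand":50},{"slide":[0,0,-2],"rotation":[0,0,0],"hand":50},{"slide":[0,0,-3],"rotation":[0,0,0],"hand":50}]' 20
```

```text
t: 20.25
ee_pos: [0.4581, -0.0005, 0.0905]
ee_rot: [0.004, -0.707, 0.003, 0.708]
wrist_force: [-0.0, -0.3, -0.6]
finger_gap: 0.0631
t: 20.5
ee_pos: [0.4592, -0.0004, 0.0885]
ee_rot: [0.004, -0.706, 0.003, 0.708]
wrist_force: [0.3, 0.5, -1.5]
finger_gap: 0.0633
```

```bash
python3 -m handwheel '[{"slide":[-3,0,0],"rotation":[0,0,0],"hand":50},{"slide":[-3,0,-1],"rotation":[0,0,0],"hand":50},{"slide":[-3,0,-2],"rotation":[0,0,0],"hand":50},{"slide":[-3,0,-3],"rotation":[0,0,0],"hand":50}]' 20
```

```text
t: 20.83
ee_pos: [0.4577, -0.0004, 0.0876]
ee_rot: [0.004, -0.705, 0.003, 0.709]
wrist_force: [-2.2, 1.4, 17.9]
finger_gap: 0.0632
```

Seated. Release, rise and go to the vial on the mat.

```bash
python3 -m handwheel '[{"slide":[0,0,1],"rotation":[0,0,0],"hand":64},{"slide":[0,0,1],"rotation":[0,0,0],"hand":68},{"slide":[0,0,1],"rotation":[0,0,0],"hand":78},{"slide":[0,0,1],"rotation":[0,0,0],"hand":88},{"slide":[0,0,1],"rotation":[0,0,0],"hand":88}]' 10
python3 -m handwheel '[{"slide":[0,0,15],"rotation":[0,0,0],"hand":88},{"slide":[0,0,45],"rotation":[0,0,0],"hand":88},{"slide":[0,0,80],"rotation":[0,0,0],"hand":88},{"slide":[25,0,95],"rotation":[0,0,0],"hand":80},{"slide":[60,3,95],"rotation":[0,0,0],"hand":70}]'
python3 -m handwheel '[{"slide":[35,3,0],"rotation":[0,0,0],"hand":65},{"slide":[70,6,-10],"rotation":[0,0,0],"hand":60},{"slide":[100,8,-25],"rotation":[0,0,0],"hand":60},{"slide":[116,8,-40],"rotation":[0,0,0],"hand":60},{"slide":[118,8,-45],"rotation":[0,0,0],"hand":60}]'
python3 - <<'E'
from h import *
c=dict(np.load("pics/top9.npz"));im=c["image"];V=cv2.cvtColor(im,cv2.COLOR_RGB2HSV)[...,2]
m=np.zeros_like(V);m[140:170,215:240]=(V[140:170,215:240]>225)
n,l,st,ce=cv2.connectedComponentsWithStats(m);print(st[1:],ce[1:],[ray(c,*e,.055).round(4) for e in ce[1:]])
cv2.imwrite("pics/c10.png",cv2.resize(im[130:185,205:275][:,:,::-1],None,fx=8,fy=8))
E
```

```text
t: 21.25
ee_pos: [0.4577, -0.0004, 0.0886]
ee_rot: [0.004, -0.705, 0.003, 0.709]
wrist_force: [0.4, 0.3, 0.7]
finger_gap: 0.0861
t: 21.67
ee_pos: [0.5165, 0.0016, 0.187]
ee_rot: [0.004, -0.705, 0.004, 0.709]
wrist_force: [0.5, 0.2, -0.8]
finger_gap: 0.0768
t: 22.08
ee_pos: [0.6366, 0.0097, 0.1399]
ee_rot: [0.004, -0.706, 0.004, 0.708]
wrist_force: [-0.2, 0.8, -0.8]
finger_gap: 0.06
[[221 148  11  14 108]] [[226.14814815 154.07407407]] [array([0.6297, 0.0071, 0.055 ])]
```

View pics/c10.png

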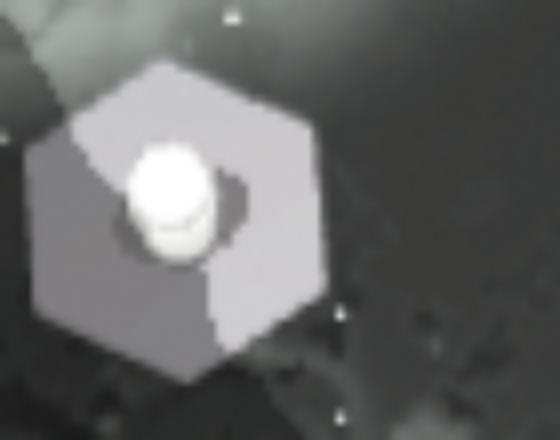

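The vial's cap at crop (170,185) puts it at about (0.632, 0.008), where it was released. Descend and grip.

```bash
python3 -m handwheel '[{"slide":[-3,-1,-15],"rotation":[0,0,0],"hand":60},{"slide":[-3,-1,-35],"rotation":[0,0,0],"hand":60},{"slide":[-3,-1,-48],"rotation":[0,0,0],"hand":60},{"slide":[-3,-1,-54],"rotation":[0,0,0],"hand":55},{"slide":[-3,-1,-54],"rotation":[0,0,0],"hand":42}]' 8
python3 -m handwheel '[{"slide":[0,0,0],"rotation":[0,0,0],"hand":34},{"slide":[0,0,0],"rotation":[0,0,0],"hand":15},{"slide":[0,0,0],"rotation":[0,0,0],"hand":15},{"slide":[0,0,0],"rotation":[0,0,0],"hand":15},{"slide":[0,0,0],"rotation":[0,0,0],"hand":15}]' 10
python3 -m handwheel '[{"slide":[0,0,0],"rotation":[0,0,0],"hand":15},{"slide":[0,0,4],"rotation":[0,0,0],"hand":15},{"slide":[0,0,16],"rotation":[0,0,0],"hand":15},{"slide":[0,0,35],"rotation":[0,0,0],"hand":15},{"slide":[0,0,50],"rotation":[0,0,0],"hand":15}]' 10
```

```text
t: 22.5
ee_pos: [0.6321, 0.0086, 0.0846]
ee_rot: [0.004, -0.705, 0.004, 0.71]
wrist_force: [-0.3, -0.3, 0.1]
finger_gap: 0.0507
t: 22.92
ee_pos: [0.6326, 0.0087, 0.0855]
ee_rot: [0.004, -0.705, 0.004, 0.709]
wrist_force: [-0.3, -0.3, 3.5]
finger_gap: 0.0283
t: 23.33
ee_pos: [0.6328, 0.0087, 0.1371]
ee_rot: [0.004, -0.705, 0.004, 0.709]
wrist_force: [-0.0, 0.0, -0.2]
finger_gap: 0.0283
```

```bash
python3 -m handwheel '[{"slide":[-2,20,5],"rotation":[0,0,0],"hand":15},{"slide":[-4,52,5],"rotation":[0,0,0],"hand":15},{"slide":[-6,85,5],"rotation":[0,0,0],"hand":15},{"slide":[-9,118,5],"rotation":[0,0,0],"hand":15},{"slide":[-12,150,5],"rotation":[0,0,0],"hand":15}]' 10
python3 -m handwheel '[{"slide":[-1,22,0],"rotation":[0,0,0],"hand":15},{"slide":[-1,31,-8],"rotation":[0,0,0],"hand":15},{"slide":[-1,31,-20],"rotation":[0,0,0],"hand":15},{"slide":[-1,31,-35],"rotation":[0,0,0],"hand":15},{"slide":[-1,31,-45],"rotation":[0,0,0],"hand":15}]' 10
```

```text
t: 23.75
ee_pos: [0.6208, 0.1605, 0.1433]
ee_rot: [0.005, -0.706, 0.004, 0.709]
wrist_force: [-0.0, 0.6, -0.8]
finger_gap: 0.0283
t: 24.17
ee_pos: [0.6193, 0.1877, 0.0958]
ee_rot: [0.004, -0.705, 0.006, 0.709]
wrist_force: [0.8, -0.4, -0.4]
finger_gap: 0.0285
```

```bash
python3 -m handwheel '[{"slide":[1,4,-4],"rotation":[0,-0.006,0],"hand":15},{"slide":[1,4,-7],"rotation":[0,-0.006,0],"hand":15},{"slide":[1,4,-8],"rotation":[0,-0.006,0],"hand":15},{"slide":[1,4,-9],"rotation":[0,-0.006,0],"hand":15}]' 10
python3 -m handwheel '[{"slide":[0,0,-1],"rotation":[0,0,0],"hand":15},{"slide":[0,0,-2],"rotation":[0,0,0],"hand":15}]' 10
```

```text
t: 24.5
ee_pos: [0.6206, 0.191, 0.0867]
ee_rot: [0.005, -0.707, 0.007, 0.707]
wrist_force: [-0.6, 0.2, 0.0]
finger_gap: 0.0284
t: 24.67
ee_pos: [0.6213, 0.1908, 0.0854]
ee_rot: [-0.005, 0.707, -0.007, -0.707]
wrist_force: [-0.2, -1.3, 9.3]
finger_gap: 0.0279
```

```bash
python3 -m handwheel '[{"slide":[0,0,1],"rotation":[0,0,0],"hand":29},{"slide":[0,0,1],"rotation":[0,0,0],"hand":33},{"slide":[0,0,1],"rotation":[0,0,0],"hand":45},{"slide":[0,0,1],"rotation":[0,0,0],"hand":60},{"slide":[0,0,1],"rotation":[0,0,0],"hand":60}]' 10
python3 -m handwheel '[{"slide":[0,0,15],"rotation":[0,0,0],"hand":65},{"slide":[0,0,45],"rotation":[0,0,0],"hand":70},{"slide":[0,0,85],"rotation":[0,0,0],"hand":80},{"slide":[0,0,125],"rotation":[0,0,0],"hand":80},{"slide":[0,0,165],"rotation":[0,0,0],"hand":80}]'
python3 -m handwheel '[{"slide":[-30,-25,10],"rotation":[0,0,0],"hand":80},{"slide":[-60,-50,20],"rotation":[0,0,0],"hand":80},{"slide":[-90,-75,30],"rotation":[0,0,0],"hand":80},{"slide":[-120,-100,40],"rotation":[0,0,0],"hand":80},{"slide":[-150,-125,50],"rotation":[0,0,0],"hand":80}]'
python3 -m handwheel '[{"slide":[-20,-30,0],"rotation":[0,0,0],"hand":80},{"slide":[-35,-65,0],"rotation":[0,0,0],"hand":80},{"slide":[-50,-100,0],"rotation":[0,0,0],"hand":80},{"slide":[-65,-135,0],"rotation":[0,0,0],"hand":80},{"slide":[-75,-170,0],"rotation":[0,0,0],"hand":80}]'
python3 -m handwheel '[{"slide":[-15,-35,0],"rotation":[0,0,0],"hand":80},{"slide":[-30,-70,0],"rotation":[0,0,0],"hand":80},{"slide":[-45,-105,0],"rotation":[0,0,0],"hand":80},{"slide":[-65,-140,0],"rotation":[0,0,0],"hand":80},{"slide":[-85,-170,0],"rotation":[0,0,0],"hand":80}]'
python3 -m handwheel '[{"slide":[-15,-35,0],"rotation":[0,0,0],"hand":80},{"slide":[-30,-70,0],"rotation":[0,0,0],"hand":80},{"slide":[-45,-105,0],"rotation":[0,0,0],"hand":80},{"slide":[-55,-140,0],"rotation":[0,0,0],"hand":80},{"slide":[-65,-170,0],"rotation":[0,0,0],"hand":80}]'
python3 - <<'E'
from h import *
for n in("scene","top"):
    c=save(n,f"pics/{n}11.png")
    cv2.imwrite(f"pics/{n}11b.png",cv2.resize(cv2.imread(f"pics/{n}11.png"),(800,600)))
E
```

```text
t: 25.08
ee_pos: [0.6212, 0.1908, 0.0865]
ee_rot: [-0.005, 0.707, -0.007, -0.707]
wrist_force: [-0.8, 0.4, -0.3]
finger_gap: 0.0506
t: 25.5
ee_pos: [0.6208, 0.1907, 0.2542]
ee_rot: [-0.005, 0.707, -0.006, -0.707]
wrist_force: [0.8, -0.7, -0.5]
finger_gap: 0.0796
t: 25.92
ee_pos: [0.4691, 0.0646, 0.3057]
ee_rot: [-0.005, 0.708, -0.006, -0.706]
wrist_force: [-0.0, -1.1, 0.2]
finger_gap: 0.0801
t: 26.33
ee_pos: [0.3922, -0.1067, 0.3067]
ee_rot: [-0.004, 0.708, -0.006, -0.706]
wrist_force: [0.3, 0.1, 0.7]
finger_gap: 0.0799
t: 26.75
ee_pos: [0.3062, -0.279, 0.3078]
ee_rot: [-0.004, 0.709, -0.007, -0.706]
wrist_force: [0.7, -0.1, -0.3]
finger_gap: 0.0801
t: 27.17
ee_pos: [0.2396, -0.4514, 0.309]
ee_rot: [-0.004, 0.709, -0.009, -0.705]
wrist_force: [0.5, -0.6, 0.7]
finger_gap: 0.0798
```

View pics/top11b.png

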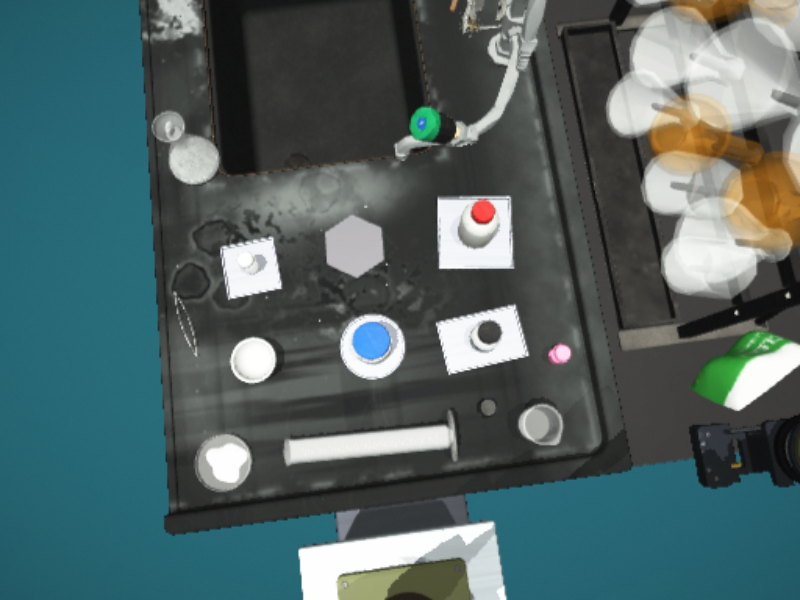

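View pics/scene11b.png

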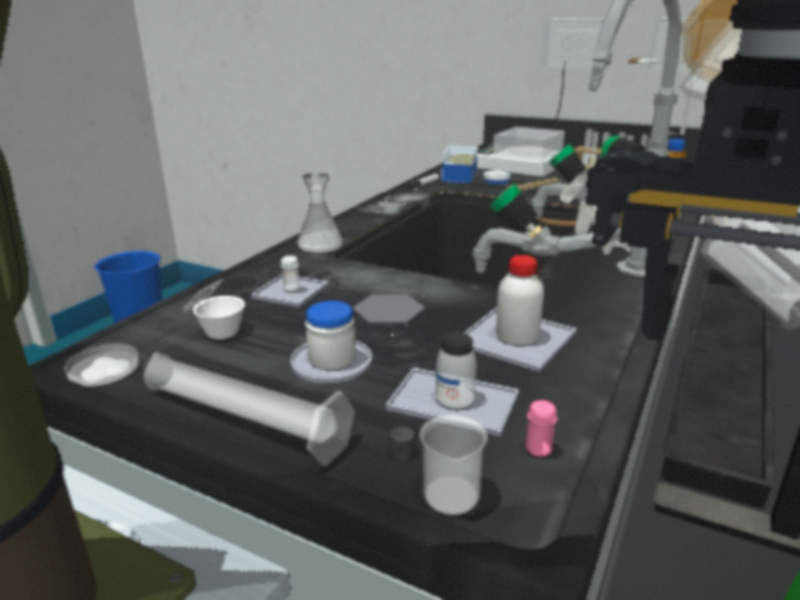

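All four containers stand upright on their own trays. Next I measure how well they are centred.

Run:
```python
from h import *
c=dict(np.load("pics/top11.npz"));im=c["image"];hsv=cv2.cvtColor(im,cv2.COLOR_RGB2HSV);H,S,V=cv2.split(hsv);k=.64
def cap(n,mm,w,z):
    x0,y0,x1,y1=[int(v*k) for v in w];m=np.zeros_like(V);m[y0:y1,x0:x1]=mm[y0:y1,x0:x1]
    q,l,st,ce=cv2.connectedComponentsWithStats(m);i=1+np.argmax(st[1:,4]);print(n,st[i,4],(ray(c,*ce[i],z)[:2]*1000).round(1))
cap("tall",((H<8)|(H>172))&(S>130),(460,190,505,235),.123)
cap("jar",(H>100)&(H<125)&(S>130),(335,305,410,380),.078)
cap("short",V<110,(470,315,508,352),.088)
m=np.zeros_like(V);m[140:200,135:185]=V[140:200,135:185]>120
cn=max(cv2.findContours(m,cv2.RETR_EXTERNAL,cv2.CHAIN_APPROX_NONE)[0],key=cv2.contourArea)
P=(np.array([ray(c,u,v,.007)[:2] for u,v in cn[:,0]])*1000).astype('float32');print("smalltray",cv2.minAreaRect(P))
cv2.imwrite("pics/c12.png",np.hstack([cv2.resize(im[a:a+60,b:b+64][:,:,::-1],(384,360),interpolation=cv2.INTER_CUBIC) for a,b in((142,128),(118,272))]))
```

```text
tall 172 [ 631.  -203.4]
jar 440 [457.  -2.]
short 169 [ 443.9 -188.3]
smalltray ((620.8917236328125, 192.47344970703125), (95.89657592773438, 94.68663024902344), 4.3193440437316895)
```

View pics/c12.png

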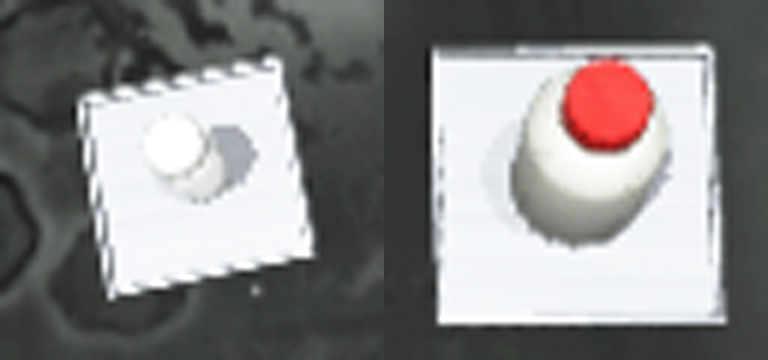

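Each offset is within about 3 mm of its tray centre, the mortar and pink vial have not moved, and the hand is clear.

Run:
```python
from h import *
c=dict(np.load("pics/top11.npz"));print(ray(c,157.4,166.7,.061))
print(job.hand_in())
```

```text
[0.61759405 0.18699447 0.061     ]
the job is handed in; nothing more can be done
None
```

I moved the vial to the hex mat, then the short bottle to the oblong tray, the tall bottle to the large tray and the jar to the round tray. Last, the vial went from the mat to the small tray. I handed the job in after about 27 s of robot time.

**Last checks:**
- **Upright:** both cameras show all four containers standing on their own trays, with the hand clear.
- **Centring:** the offsets from the tray centres are about 3 mm or less for the tall bottle, jar and short bottle. The vial disagrees slightly: the cap seen from above puts it about 6 mm off centre, while the arm's pose at release puts it about 1–2 mm off.
- **Left alone:** the mortar and the pink look-alike look to be where they started; I checked this by eye only.

**What went less than smoothly:** the first grip on the tall bottle caught its shoulder, so I set it back down and regripped the cap. It slipped in the fingers on the way, so I tightened the grip before lowering it to the tray. The highest wrist force reported was about 32 N, while setting it back down.

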